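Roll the paint jar up to its seat

TASK

Two screw-top paint jars lie on their sides at the low end of the two-lane sloping wooden rack. With your fingertips, push the longer jar up its lane until it drops over the edge into the seat at the top, against the end stop, so that it cannot roll back, keeping your fingers on it all the way up. Do not lift it, and leave the shorter jar and everything else on the table where it is.

Things in the scene. Friction and masses are not known exactly. Their poses are not given: they have to be found in the camera images.
- gutter: Sloping two-lane wooden trough, fixed, 272 x 178 mm, slope 0.14 rad. Origin: on the lane floor's surface at its low end (30 mm above the table), midway across. x points up the slope along the lanes, y across to the left looking up the slope, z square to the lane floor. Lane centre lines at y = +43 and -43 mm; lanes 80 mm wide between 6 mm rails that stand 12 mm above the lane floor.
- low_bar (a point): Middle of the top of the bar across the low end of both lanes, 8 mm high (gutter x = 0 to 6 mm); the jars rest against it at the start.
- edge (a point): Middle of the top edge of the lane floor (gutter x = 210 mm), where it steps down 6 mm into the seats.
- end_stop (a point): Middle of the upper edge of the end stop's face, at gutter x = 257.5 mm, 36 mm above the plane of the lane floor; the stop is 10 mm thick and crosses both lanes.
- long_jar_center (a point): Centre of the longer screw-top jar: white, grey lid, 56 mm diameter, 76 mm long, about 140 g, lying across its lane and free to roll along it. It starts in either lane against the low bar (centre at gutter x = 26 mm). Seated, its centre is at gutter x = 227 to 230 mm, 22 mm above the plane of the lane floor. The point's axes turn as it rolls.
- short_jar_center (a point): Centre of the shorter screw-top jar: the same look and 56 mm diameter, 46 mm long, about 90 g, lying against the low bar in the other lane. To be left there.
- seat_left (a point): Where a jar's centre is when seated, in the left lane (gutter y = +43 mm); 22 mm above the plane of the lane floor (28 mm above the seat).
- seat_right (a point): The same in the right lane (gutter y = -43 mm).
- pink_cup: Standing reddish plastic cup, 72 mm across, 65 mm high, beside the rack; origin at the centre of its underside. Bystander.
- white_cup: Standing white plastic cup, 74 mm across, 85 mm high, beside the rack; origin at the centre of its underside. Bystander.
- upright_jar: Screw-top jar standing upright on the table beside the rack, 56 mm diameter, 76 mm high; origin at the centre of its underside. Bystander.
- tape_roll: Brown roll core lying flat beside the rack, 84 mm across, 24 mm high; origin at the centre of its underside. Bystander.
- wood_panel: Flat wooden panel 150 x 110 x 8 mm on the table; origin at the centre of its underside. Bystander.
- brush: Paint brush lying on the table, 190 mm long. Bystander.

How it is judged (in metres and radians):
On the way:
1. the fingers push the longer jar in the upper half of the slope, before the edge (x of long_jar_center in the frame of gutter between 0.13 and 0.213 m and contact force between the fingers and long_jar above 0.02 N).
At the end, for the whole second after the job is handed in: The longer jar lies at rest in the seat of its lane (centre within 12 mm of the seat point, 221 to 235 mm up the gutter, and sunk into the step: 18 to 25.5 mm above the plane of the lane floor), and the shorter jar is within 20 mm of where it began (x of long_jar_center in the frame of gutter between 0.221 and 0.235 m and z of long_jar_center in the frame of gutter between 0.018 and 0.0255 m and (distance between long_jar_center and seat_left below 0.012 m or distance between long_jar_center and seat_right below 0.012 m) and linear speed of long_jar below 0.02 m/s and distance of short_jar_center from where it was at the start of the episode below 0.02 m); the robot touches nothing.
It fails at once if the longer jar is lifted or carried (centre over 43 mm above the plane of the lane floor, or off the rack) (z of long_jar_center in the frame of gutter above 0.043 m or z of long_jar_center in the frame of gutter below 0 m).
It fails at once if the shorter jar is moved by more than 30 mm (distance of short_jar_center from where it was at the start of the episode above 0.03 m).
It fails at once if another thing on the table is moved by more than 25 mm (distance of any of pink_cup, white_cup, upright_jar, tape_roll, wood_panel, brush from where it was at the start of the episode above 0.025 m).
It also fails if it takes over 48 s, if anything falls off the work surface, if the arm or the gripper's body presses on something with over 40 N, if the wrist force passes 120 N, or if a joint passes its speed limit or range.

ROBOT

A 6-joint arm with a two-finger parallel gripper is mounted at the origin on the work surface. World frame = base frame: x ahead of the robot, y to its left, z up, the work surface at z = 0. Lengths are in mm, angles in rad, forces in N, time in s.
With the tool pointing down it reaches from about 300 to 775 mm from the base axis. Payload 14.6 kg.
Tool frame: the origin (TCP) lies at the very end of the fingers, on their centre line; the grasp point (between the pads) lies pinch_z behind it (pinch_z is the distance from the TCP to the grasp point, in mm); z points along the fingers, y is the line along which they close (so a half turn about z gives the same grasp; the last joint's range is limited). The gripper opens to 85 mm and grips with 20 to 120 N. Pads are 22 mm wide; open, the fingers measure 114 mm over their backs; the gripper's body (76 mm by 85 mm) begins 54 mm behind the grasp point. The pads swing forward as they close: fully open they stand 13 mm farther back than shut.
Start: joints at [-1.277, 0.3, 1.521, -0, 1.321, -0.067], TCP at [194.155, -514.581, 231.281] pointing down, gripper open.
Joint ranges: [-3.03, 3.03], [-0.79, 2.21], [0.23, 2.52], [-1.04, 4.18], [0, 3.07], [-2.55, 2.55]. Speed limits (rad/s): [2.22, 2.22, 2.57, 3.14, 3.14, 3.14].

INTERFACE

Orientations are given as a rotation vector (axis times angle).
In Python, from station import * gives the robot as it stands. The module is installed in compiled form; this text tells all that it offers. Calls block until the motion is done:
- goto(position, orientation): joint-space move of the TCP to a pose.
- move_linear(position, rot=None, velocity=150, max_force=None): straight line of the TCP; rot=None keeps the orientation; velocity is the mean speed in mm/s. With max_force (N) it stops when the force on the tool has changed by that much, and returns True; else False.
- set_joints(angles): joint-space move.
- command_gripper(opening, force=None): finger opening in mm; force is the grip in N (None keeps the last); returns when the fingers have stopped.
- pause(seconds).
- ik(position, orientation): joint angles nearest the present ones, or None.
- grab_frame(name): name is "scene" or "top" or "wrist"; returns (picture, depth): 480x640x3 uint8, red, green, blue; 480x640 float32, mm along the optical axis (not along the pixel's ray), 0 where there is no reading.
- camera_info(name): a dict with "fx", "fy", "cx", "cy" (pixels), "pose" (4x4, takes a point from camera to world coordinates). Camera axes: x right, y down, z forward; pixel columns grow to the right and rows downward; lengths in mm; the calibration is good to about 2 mm. A picture is of the moment at which its call begins: read the wrist's pose just before it. camera_info takes no time and is no camera call; for the wrist camera it gives the pose at the moment of the call.
A pose or a line that the arm cannot do raises PlanningError and nothing moves.
- close_job(): hands the job in; it is judged then, once.
Readings, each from a call of its own:
- current_clock(): time.
- current_joints(): joint angles.
- current_dq(): joint speeds.
- current_effort(): joint torques, N m.
- current_ee_pos(): TCP position.
- current_ee_rot(): TCP orientation.
- current_contact_force(): force on the tool from outside, world axes, zero at the start.
- current_ft_torque(): the same for the moment, N m.
- current_finger_gap(): finger opening in mm.
- current_gripper_force(): force on a finger pad.
Only numpy, scipy, OpenCV 4.12 (cv2) and the standard library are available. Lean on these libraries where they do the work, as an engineer would, in place of code of your own. Each camera call takes 0.05 s, during which the arm holds its last target. There are 200 camera calls.

## Working session

There is one attempt and no reset: what is moved stays moved. The work goes in short steps, each a Python script; the robot and the scene stay as the last script left them, time stands still between calls to the robot, and variables do not carry over. Pictures are saved under pics/ and viewed, at most 10 in all, crops included, and the job is handed in when it is done.

```bash
mkdir -p pics; python3 - <<'E'
from station import *
import cv2,numpy as np
for n in("scene","top"):
    p,d=grab_frame(n); i=camera_info(n)
    np.savez(f"{n}.npz",p=p,d=d,K=[i[k] for k in("fx","fy","cx","cy")],T=i["pose"])
    cv2.imwrite(f"pics/{n}0.png",p[:,:,::-1]); print(n,np.round(i["pose"],2).tolist(),i["fx"])
print(current_clock())
E
```

```text
scene [[-0.87, 0.43, -0.23, 914.04], [0.49, 0.75, -0.44, 667.32], [-0.01, -0.49, -0.87, 1399.79], [0.0, 0.0, 0.0, 1.0]] 600.383434818214
top [[-0.02, -0.99, 0.11, 445.58], [-1.0, 0.03, 0.03, -16.65], [-0.04, -0.11, -0.99, 1188.36], [0.0, 0.0, 0.0, 1.0]] 460.02827796388664
0.1
```

View pics/top0.png

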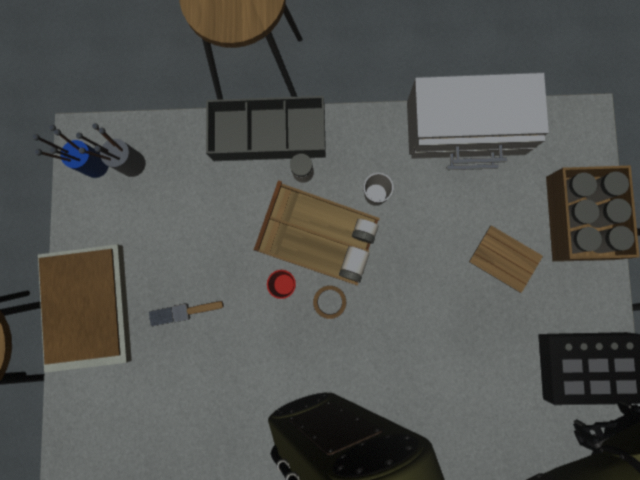

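View pics/scene0.png

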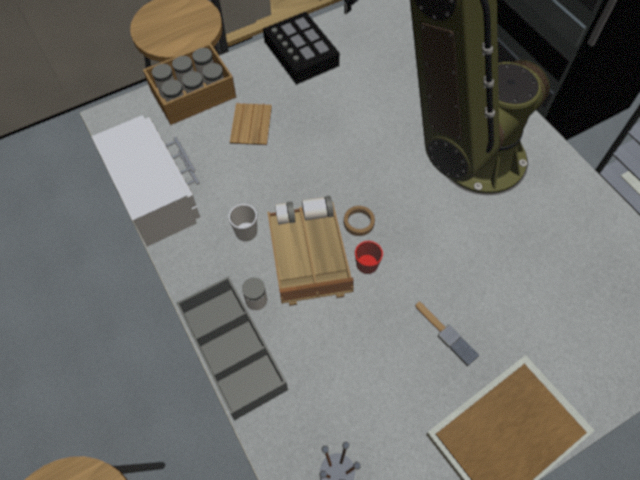

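The top view shows the rack at about (318,232), with its low end on the right. The long jar is at (354,263), in the lane nearer the robot (left looking up), and the short jar is at (365,230). The scene view agrees. The cups are at (281,284) and (378,188), the tape roll at (330,302) and the upright jar at (301,167).

```bash
cat > h.py <<'E'
import numpy as np,cv2
def cloud(n):
    f=np.load(f"{n}.npz");p,d=f["p"],f["d"];fx,fy,cx,cy=f["K"];v,u=np.mgrid[:480,:640]
    c=np.stack([(u-cx)/fx*d,(v-cy)/fy*d,d,np.ones_like(d)],-1)
    return p,(c@f["T"].T)[...,:3],d>0
E
python3 - <<'E'
from h import *
p,P,ok=cloud("top")
print("table z",np.median(P[300:330,230:300,2]), P[330:380,180:250,2].mean())
m=(ok&(P[...,2]>18)).astype(np.uint8); m[:, :240]=0;m[:170]=0;m[300:]=0
n,l,st,ce=cv2.connectedComponentsWithStats(m)
k=l[232,310]; print(st[k])
Q=P[l==k]; r=cv2.minAreaRect(Q[:,:2].astype(np.float32));print(r); print(cv2.boxPoints(r).round(1).tolist())
# lane floor plane
b=cv2.boxPoints(r)
F=(l==k); y,x=np.mgrid[:480,:640]
for (u,v) in [(300,215),(335,225),(290,240),(325,253),(354,263),(346,262),(365,230),(281,284),(378,188),(301,167),(330,302),(342,294),(268,218),(276,192)]:
    print((u,v),P[v-1:v+2,u-1:u+2].reshape(-1,3).mean(0).round(1))
w=P[205:255,290:340].reshape(-1,3)
for _ in range(6):
    A=np.c_[w[:,:2],np.ones(len(w))];s=np.linalg.lstsq(A,w[:,2],rcond=None)[0];e=w[:,2]-A@s;w=w[abs(e)<max(2,1.5*e.std())]
print(s,np.hypot(*s[:2]),"uphill",np.arctan2(s[1],s[0]),len(w))
# tall points: jars
for a,bx in (("long",(slice(245,285),slice(335,375))),("short",(slice(217,244),slice(350,382)))):
    q=P[bx].reshape(-1,3);t=q[:,2]-(np.c_[q[:,:2],np.ones(len(q))]@s);q=q[t>35];print(a,len(q),q.mean(0),np.percentile(q[:,2],95))
    print(cv2.minAreaRect(q[:,:2].astype(np.float32)))
E
```

```text
table z 0.16688467000483342 3.4274550154574035
[ 253  180  127  106 7900]
((589.3260498046875, 33.754173278808594), (273.6806640625, 178.36436462402344), 70.06111145019531)
[[458.79998779296875, -64.5], [626.5, -125.30000305175781], [719.7999877929688, 132.0], [552.2000122070312, 192.8000030517578]]
(300, 215) [637.6  77.   56.5]
(335, 225) [611.9  -9.7  43.6]
(290, 240) [575.4 102.8  56.7]
(325, 253) [541.9  17.   44.1]
(354, 263) [512.6 -53.1  87.4]
(346, 262) [516.  -34.2  79.4]
(365, 230) [591.2 -81.7  89. ]
(281, 284) [468.  133.    5.6]
(378, 188) [ 712.5 -124.2    2.9]
(301, 167) [754.4  70.8  77.4]
(330, 302) [ 4.194e+02  8.300e+00 -3.000e-01]
(342, 294) [439.2 -22.9  22.6]
(268, 218) [625.5 151.   97.2]
(276, 192) [687.3 130.1 103.5]
[ 0.04768622  0.12564534 16.113506  ] 0.13439020965810272 uphill 1.2080597497801266 1452
long 669 [510.96086522 -53.84663586  91.68558879] 90.72017560438326
((494.50140380859375, -47.450965881347656), (53.58222198486328, 112.71570587158203), 70.69793701171875)
short 412 [588.71106057 -82.05908371 102.07375242] 91.04002356257712
((527.5222778320312, -60.325286865234375), (53.210689544677734, 183.7506866455078), 70.29497528076172)
```

The rack fit measures 274×178 mm (given 272×178), the yaw is 70°, and the slope and jar heights match the description. Next I plan the push poses and move in behind the long jar.

```bash
cat >> h.py <<'E'
from scipy.spatial.transform import Rotation as R
yaw=np.radians(70.06);G=(R.from_euler("z",yaw)*R.from_euler("y",-0.14)).as_matrix()
O=np.array([542.6,-94.9,30.])
g2w=lambda x,y,z:O+G@[x,y,z]
w2g=lambda p:G.T@(np.asarray(p)-O)
ROT=[R.from_matrix(G@np.diag([s,-s,-1])).as_rotvec() for s in (1,-1)]
E
python3 - <<'E'
from station import *; from h import *
best=None
for i,r in enumerate(ROT):
    qs=[ik(g2w(x,43,z),r) for x,z in((-45,90),(-45,13),(80,13),(185,13),(150,90))]
    print(i,[None if q is None else np.round(q,2).tolist() for q in qs])
    if all(q is not None for q in qs) and (best is None or abs(qs[0][5])<best[0]): best=(abs(qs[0][5]),i)
r=ROT[best[1]]; print("use",best)
command_gripper(34)
goto(g2w(-45,43,110),r)
p,d=grab_frame("wrist");i=camera_info("wrist")
np.savez("wrist.npz",p=p,d=d,K=[i[k] for k in("fx","fy","cx","cy")],T=i["pose"])
cv2.imwrite("pics/w1.png",p[:,:,::-1])
print(w2g(current_ee_pos()),current_finger_gap(),current_clock())
E
```

```text
0 [[-0.41, 0.33, 1.79, 0.16, 1.04, -0.15], [-0.39, 0.45, 1.83, 0.18, 0.87, -0.16], [-0.15, 0.46, 1.77, 0.18, 0.89, 0.09], [0.04, 0.5, 1.66, 0.16, 0.94, 0.29], [-0.04, 0.37, 1.66, 0.15, 1.07, 0.24]]
1 [None, None, None, None, None]
use (np.float64(0.147616085767448), 0)
[-45.73269961  42.77466819 110.28082525] 34.08207896741301 2.4583
```

View pics/w1.png

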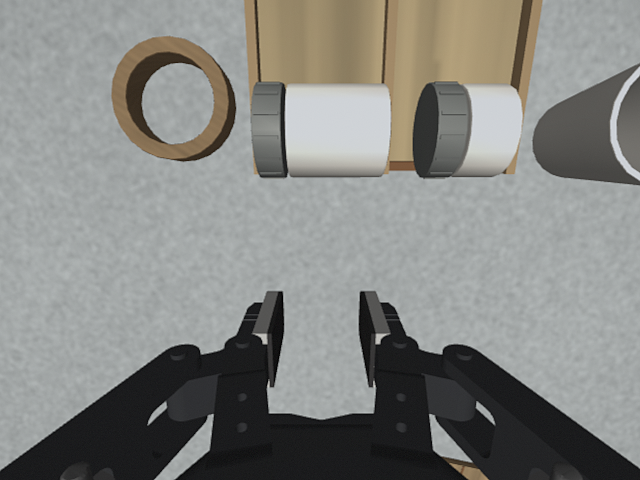

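The wrist view shows the long jar at columns 252–390, centred at about 321. The fingers are centred at about 320, so lateral alignment is good. I check the jar position with depth, then descend and push.

```bash
python3 - <<'E'
from station import *; from h import *
p,P,ok=cloud("wrist")
q=(P[88:172,256:386].reshape(-1,3)-O)@G; q=q[(q[:,2]>32)&(q[:,2]<75)]
# cylinder across lane: x^2+z^2 linear fit
s=np.linalg.lstsq(np.c_[2*q[:,0],2*q[:,2],np.ones(len(q))],q[:,0]**2+q[:,2]**2,rcond=None)[0]
xc,zc=s[:2];print("jar x,z,r",xc,zc,np.sqrt(s[2]+xc**2+zc**2),"y",np.percentile(q[:,1],[1,99]),len(q))
if abs(xc-26)<8 and abs(zc-28)<6:
    r=ROT[0]; dx=xc-26; np.save("dx.npy",dx)
    move_linear(g2w(-45,43,13),r,100,max_force=10)
    print(move_linear(g2w(dx+105,43,13),r,40,max_force=12))
    p,d=grab_frame("wrist");i=camera_info("wrist")
    np.savez("wrist.npz",p=p,d=d,K=[i[k] for k in("fx","fy","cx","cy")],T=i["pose"])
    cv2.imwrite("pics/w2.png",p[:,:,::-1])
    print(w2g(current_ee_pos()),current_contact_force(),current_clock())
E
```

```text
jar x,z,r 30.65271723034218 30.90030669833942 23.67276518655472 y [ 8.52582449 78.43878627] 10802
False
[109.6154714   42.982879    13.01216939] [-0.08815877 -1.76249711  0.6456035 ] 7.6417
```

View pics/w2.png

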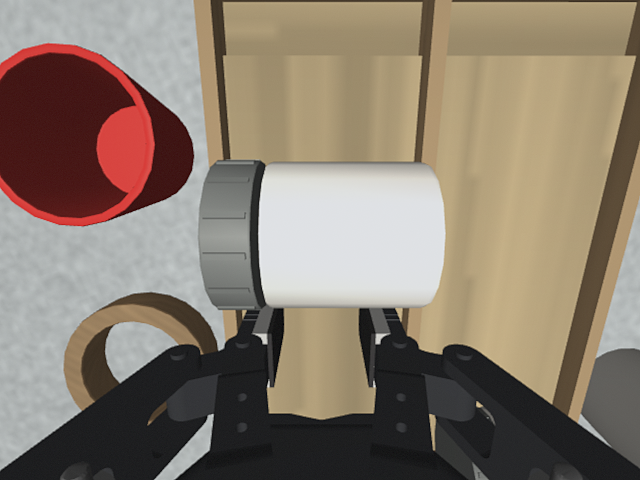

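The jar is square in its lane, touching both fingers at about row 305. The seat edge is at about row 55. I measure both with depth and finish the push.

```bash
python3 - <<'E'
from station import *; from h import *
p,P,ok=cloud("wrist"); g=(P-O)@G
col=g[40:72,290:350]; print("col x,z",[(c[0].round(0),c[1].round(1)) for c in np.median(col,1)[::3][:,[0,2]]])
m=np.median(col,1); fl=m[-8:,2].mean(); k=np.where(m[:,2]<fl-3)[0]; ex=m[k.max()+1,0] if len(k) else None
q=g[165:305,270:430].reshape(-1,3); q=q[q[:,2]>45]
s=np.linalg.lstsq(np.c_[2*q[:,0],2*q[:,2],np.ones(len(q))],q[:,0]**2+q[:,2]**2,rcond=None)[0]
t=w2g(current_ee_pos())[0]; print("edge x",ex,"jar",s[:2],np.sqrt(s[2]+s[0]**2+s[1]**2),"tcp",t)
if ex is not None and 200<ex<222 and 30<s[0]-t<48:
    off=s[0]-t; tgt=ex+14-off; print("target",tgt)
    print(move_linear(g2w(tgt,43,13),ROT[0],35,max_force=12))
    pause(.7)
    print(w2g(current_ee_pos()),current_contact_force(),current_clock())
    p,d=grab_frame("wrist");cv2.imwrite("pics/w3.png",p[:,:,::-1])
E
```

```text
col x,z [(np.float64(222.0), np.float64(-7.1)), (np.float64(221.0), np.float64(-7.2)), (np.float64(219.0), np.float64(-6.9)), (np.float64(218.0), np.float64(-7.0)), (np.float64(217.0), np.float64(-7.2)), (np.float64(215.0), np.float64(-1.1)), (np.float64(214.0), np.float64(-0.9)), (np.float64(213.0), np.float64(-1.0)), (np.float64(212.0), np.float64(-1.1)), (np.float64(211.0), np.float64(-1.2)), (np.float64(210.0), np.float64(-1.3))]
edge x 214.97914902289705 jar [153.63271772 100.56406445] 50.545797875654614 tcp 109.61547139842257
target 184.96190270227868
False
[184.96068807  43.027692    12.98728145] [0.47011072 0.55614621 0.281564  ] 10.6417
```

View pics/w3.png

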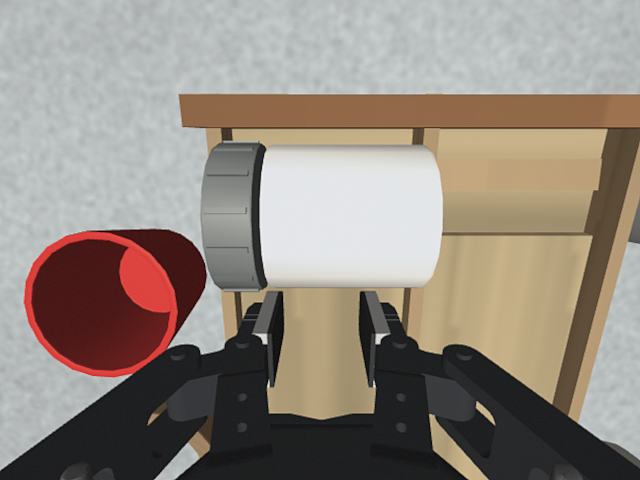

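The jar now sits ahead of the fingers, with its lower side at row 288 and a small gap to the fingertips, so it appears to have dropped into the seat near the stop. I back off slowly and check it from above.

```bash
python3 - <<'E'
from station import *; from h import *
move_linear(g2w(150,43,13),ROT[0],60)
move_linear(g2w(120,43,120),ROT[0],120)
pause(.5)
p,d=grab_frame("wrist");i=camera_info("wrist")
np.savez("wrist.npz",p=p,d=d,K=[i[k] for k in("fx","fy","cx","cy")],T=i["pose"])
cv2.imwrite("pics/w4.png",p[:,:,::-1])
_,P,ok=cloud("wrist"); g=(P-O)@G
m=(abs(g[...,1]-43)<30)&(g[...,0]>195)&(g[...,0]<256)&(g[...,2]>40)
q=g[m]; top=q[q[:,2]>np.percentile(q[:,2],80)]
print("jar top x,z",np.median(top,0),np.percentile(q[:,2],99),current_contact_force(),current_clock())
E
```

```text
jar top x,z [195.58294878  43.28128268 262.27253876] 262.2725387554604 [0.03687638 0.10181155 0.63005849] 13.05
```

View pics/w4.png

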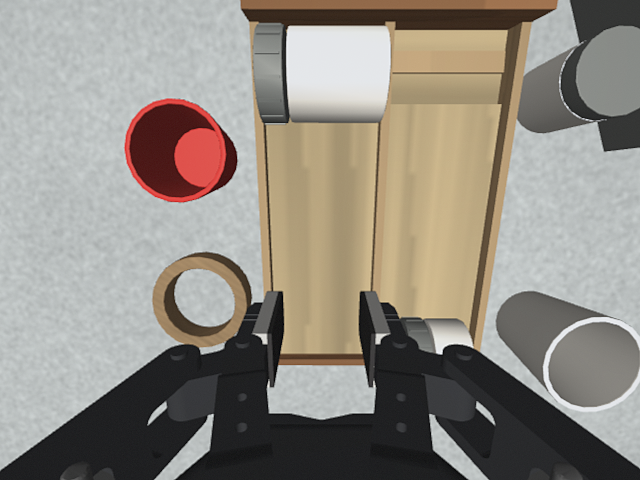

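The jar (rows 25–122) has stayed at the top without rolling back, and the short jar is still at the low bar. The fit was spoiled by pixels with no depth reading, so I redo it on valid ones before handing in.

```bash
python3 - <<'E'
from h import *
_,P,ok=cloud("wrist"); g=(P-O)@G
q=g[28:118,295:385][ok[28:118,295:385]]; q=q[(q[:,2]>25)&(q[:,2]<80)]
t=q[q[:,2]>q[:,2].max()-1.5]; f=g[180:280,300:340][ok[180:280,300:340]]
print("top",np.median(t,0),"floor z",np.median(f[:,2]), "x range",np.percentile(q[:,0],[1,99]))
st=g[2:8,320:380];print("stop",np.median(st.reshape(-1,3),0))
E
```

```text
top [229.88711668  36.82017812  51.21200106] floor z -1.1215044914326748 x range [204.86553341 251.83648862]
stop [264.41764221  27.83205747  34.82375208]
```

The jar's top is about 52 mm above the lane floor, down from 56 mm on the lane, and about 15 mm past the edge. With nothing holding it, it can only be seated there, so I hand the job in.

```bash
python3 - <<'E'
from station import *
print(close_job(),current_clock())
E
```

```text
the job is handed in; nothing more can be done
the job is handed in; nothing more can be done
```

The long jar was pushed up its lane with the fingertips and the last camera check shows it in the top seat by the end stop, with the short jar still at the low bar; I handed the job in after about 13 s on the robot's clock, and no verdict was returned.

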